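Charge the grinding jar from the locked charging cup

TASK

Turn the steel charging cup by its handle anticlockwise in its slotted holder until it stops, and lift it out with all five ceramic grinding balls still in it. Pour all the balls from the held cup into the open steel grinding jar without shifting the jar, then stand the empty cup upright on the middle of the grey mat and let go. Leave the other jars and the beaker where they are.

Things in the scene. Friction and masses are not known exactly. Their poses are not given: they have to be found in the camera images.
- cup_handle (a point): Grip point of the charging cup: half-way up its straight, level white handle (14 mm wide, 16 mm tall, about 105 mm clear of the bowl). It lies 118 mm from the cup's axis, 58 mm above the underside of the foot. x: outward along the handle; z: up. Gripped here from above, the fingers clear bowl and holder. Cup with balls: 0.33 to 0.5 kg.
- cup_mid (a point): Steel charging cup, 70 mm tall; the point is on its axis, 35 mm above the underside of the foot. x: out along the handle; z: up. The bowl flares from 72 mm outside diameter (30 mm above the foot's underside) to 121 mm at the rim, walls 3.5 mm; inside it is 35 mm deep. Under it a 22 mm stem and a flat bar foot 94 mm long (along x) x 36 mm wide x 8 mm thick.
- cup_foot (a point): Centre of the underside of the cup's bar foot; axes as cup_mid. At the start the foot lies crosswise under the holder's guard plate, free to rise 5 mm. Turned anticlockwise (seen from above) about the cup's axis it meets two stop pins, then lies along the slot; ease off the pins (slot play: 0.08 rad) and lift straight out. The turn varies, 0.9 to 1.4 rad: feel for the stop; 6 N at the handle is plenty.
- base: Round base plate of the fixed grey metal holder, 180 mm diameter, 6 mm thick; origin at the centre of its underside, on the cup's starting axis. Fixed over it on four pillars is a 140 x 116 mm guard plate, 19 to 25 mm above the worktop, with a straight 106 x 45 mm slot through its middle. The guard stands at a different yaw each time, which this frame does not tell.
- mat: Thin grey mat fixed on the worktop, 130 (x) x 116 (y) mm, 3 mm thick; origin at the centre of its underside. The empty cup is to stand on it; its handle may point any way.
- jar: Open round steel grinding jar, 114 mm outside diameter at the rim (108 mm body), 70 mm tall, 94 mm inside diameter, floor 8 mm thick, loose, 0.9 kg. Origin: centre of its underside; z up.
- ball0_center (a point): Centre of white ceramic grinding ball 1 of 5, 24 mm diameter, 30 g; it starts in the cup's bowl and rolls freely.
- ball1_center (a point): Centre of white ceramic grinding ball 2 of 5, 24 mm diameter, 30 g; it starts in the cup's bowl and rolls freely.
- ball2_center (a point): Centre of white ceramic grinding ball 3 of 5, 24 mm diameter, 30 g; it starts in the cup's bowl and rolls freely.
- ball3_center (a point): Centre of white ceramic grinding ball 4 of 5, 24 mm diameter, 30 g; it starts in the cup's bowl and rolls freely.
- ball4_center (a point): Centre of white ceramic grinding ball 5 of 5, 24 mm diameter, 30 g; it starts in the cup's bowl and rolls freely.
- hdpe_jar: Bystander: closed translucent white jar, 57 mm diameter, 98 mm tall; origin at the centre of its underside. Leave alone.
- beaker: Bystander: empty glass beaker, 76 mm wide, 98 mm tall; origin at the centre of its underside. Leave alone.
- gel_jar: Bystander: closed jar with a white lid, 50 mm diameter, 66 mm tall; origin at the centre of its underside. Leave alone.
Mind the look-alikes: they are no part of the job. There is more than one size of the mat; the job needs the larger.

How it is judged:
By the outcome, as a careful person would: the job done as asked, in the order asked, and still so for the second after the job is handed in, with the robot touching nothing.
It also fails if it takes over 58 s, if anything falls off the work surface, if the arm or the gripper's body presses on something with over 40 N, if the wrist force passes 120 N, or if a joint passes its speed limit or range.

ROBOT

A 6-joint arm with a two-finger parallel gripper is mounted at the origin on a cart in front of the work surface, level with it; the furniture and walls round the work are solid. World frame = base frame: x ahead of the robot, y to its left, z up, the work surface at z = 0. Lengths are in m, angles in rad, forces in N, time in s.
With the tool pointing down it reaches from about 0.375 to 0.925 m from the base axis. Payload 5.7 kg.
Tool frame: the origin (TCP) lies at the very end of the fingers, on their centre line; the grasp point (between the pads) lies 19 mm behind it; y points along the fingers, z is the direction in which the jaws open and shut, and the axes are right-handed (so a half turn about y gives the same grasp; the last joint's range is limited). The gripper opens to 88 mm and grips with 3 to 60 N. Pads are 20 mm wide; open, the fingers measure 115 mm over their backs; the gripper's body (75 mm by 178 mm) begins 61 mm behind the grasp point.
Start: joints at [1.012, 0.359, 1.51, -0, 1.272, -0.115], TCP at [0.258, 0.542, 0.223] pointing down, gripper open.
Joint ranges: [-2.97, 2.97], [-1.01, 2.36], [0.21, 2.38], [-0.96, 4.11], [0.2, 2.71], [-2.98, 2.98]. Speed limits (rad/s): [2.39, 2.39, 3.14, 3.14, 3.14, 3.14].

INTERFACE

Orientations are given as a unit quaternion [x, y, z, w].
In Python, from workcell import env, imaging, order gives the robot as it stands. The module is installed in compiled form; this text tells all that it offers.
- The arm moves only by the tool apply_moves, never from a script. Its argument "moves" is one flat list of numbers, 5 for each row, row after row: the shift along the tool's x, y, z in m, then the turn about the tool's y in rad, then the opening, from 0 (shut) to 1 (fully open). In form: [x, y, z, turn, hand, x, y, z, turn, hand, ...]. A call has 1 to 20 rows; each row shifts and turns the commanded pose from where the row before left it, along the tool's axes as they then stand; what a row does not reach is not made up. A row lasts 1/12 s, in which the tool goes at most 41.7 mm and 7.16 degrees, less where a joint would pass 70% of its speed; a pose out of reach is approached as far as the arm can. A call with a gripper value outside its range is refused whole. The fingers move at their own pace and stop on an object; "squeeze" is the grip in N (left out, the last holds). Time passes only in rows, so rows that do not move let the fingers close. It gives the time, the measured TCP pose, the force and the opening at its end, in the units of the state.
- env.observe(): the state, without advancing time (a new reading comes with each control period).
- imaging.camera(name): name is "side" or "top" or "wrist"; returns a dict with "img" (400x640x3 uint8, red, green, blue), "mtx" (3x3 intrinsics, pixels), "eye" and "rotation" of the camera in the world. Camera axes: x right, y up, looking along -z (the intrinsics and any distortion apply to the point x, -y, -z); pixel columns grow to the right and rows downward; lengths in m; the calibration is good to about 2 mm. A picture is of the moment at which its call begins. There is no depth.
- order.close_job(): hands the job in, once; it reports no verdict.
The state is a dict: "time_s": time; "q": joint angles; "dq": joint speeds; "tau": joint torques, N m; "tool_pos": TCP position; "orientation": TCP orientation; "force": force on the tool from outside, world axes, zero at the start; "ft_torque": the same for the moment, N m; "grip_width": opening from 0.0 (shut) to 1.0 (fully open).
Only numpy, scipy, OpenCV 4.12 (cv2) and the standard library are available. Lean on these libraries where they do the work, as an engineer would, in place of code of your own. Each camera call takes 0.05 s, during which the arm holds its last target. There are 200 camera calls.

## Working session

There is one attempt and no reset: what is moved stays moved. The work goes in short steps, Python scripts to look and compute and a tool call to move; the robot and the scene stay as the last step left them, time stands still between calls to the robot, and variables do not carry over. Pictures are saved under pics/ and viewed, about 8 in all and at most 12, crops included, and the job is handed in when it is done.

Besides the shell and the picture viewer there is one more tool, called after ">>>" by a JSON object that holds its "op" and its "data". apply_moves: Moves the arm, as the interface text tells. Its arguments: {"type":"object","properties":{"moves":{"type":"array"},"squeeze":{"type":"number"}},"required":["moves"]}

```bash
mkdir -p pics; cat > h.py <<'E'
import numpy as np, cv2
from workcell import env, imaging, order
def cam(n,f=None):
    c=imaging.camera(n)
    if f: cv2.imwrite('pics/'+f,c['img'][:,:,::-1])
    return c
def ray(c,u,v):
    d=np.linalg.inv(c['mtx'])@np.array([u,v,1.]); d=np.array([d[0],-d[1],-d[2]])
    return np.array(c['rotation']).reshape(3,3)@d
def px2(c,u,v,z):
    e=np.array(c['eye']); d=ray(c,u,v); return e+d*(z-e[2])/d[2]
def proj(c,p):
    q=np.array(c['rotation']).reshape(3,3).T@(np.array(p)-c['eye']); q=c['mtx']@np.array([q[0],-q[1],-q[2]]); return q[:2]/q[2]
E
python3 - <<'E'
from h import *
import pickle
print(env.observe())
d={}
for n in('top','side','wrist'):
    d[n]=cam(n,n+'0.png'); print(n,{k:v for k,v in d[n].items() if k!='img'})
pickle.dump(d,open('d0.pkl','wb'))
E
```

```text
{'time_s': 0.0, 'q': array([ 1.01190707e+00,  3.59494225e-01,  1.51141205e+00,  8.75230509e-06,
        1.27246376e+00, -1.15112254e-01]), 'dq': array([-0.00097988,  0.00166919, -0.00093073, -0.00060495, -0.00126117,
        0.00240968]), 'tau': array([-3.17322483e-03, -5.15349734e+01, -2.70736635e+01,  6.67706667e-02,
        3.49014380e-02, -7.37329583e-05]), 'tool_pos': array([0.25726647, 0.54130693, 0.22182375]), 'orientation': array([ 0.69036266, -0.15582596,  0.15540481, -0.68917851]), 'force': array([-0.48426479, -0.73974079, -0.84322298]), 'ft_torque': array([-0.00141781,  0.01517301,  0.01889925]), 'grip_width': 0.9971818482502502}
top {'mtx': array([[430.34701381,   0.        , 319.7073666 ],
       [  0.        , 430.34701381, 201.87128643],
       [  0.        ,   0.        ,   1.        ]]), 'eye': array([0.39350576, 0.01170796, 1.42712411]), 'rotation': array([-0.03733658,  0.05199161,  0.70662188, -0.70469027])}
side {'mtx': array([[392.70607755,   0.        , 318.45957293],
       [  0.        , 392.70607755, 195.13040271],
       [  0.        ,   0.        ,   1.        ]]), 'eye': array([0.66477265, 1.05157386, 0.76331635]), 'rotation': array([0.02473483, 0.48036724, 0.87602515, 0.03486316])}
wrist {'mtx': array([[323.96176455,   0.        , 318.80568899],
       [  0.        , 323.96176455, 194.65987335],
       [  0.        ,   0.        ,   1.        ]]), 'eye': array([0.19088894, 0.57117468, 0.38354276]), 'rotation': array([-0.1122743 , -0.07034394,  0.5292094 ,  0.8380833 ])}
```

View pics/top0.png

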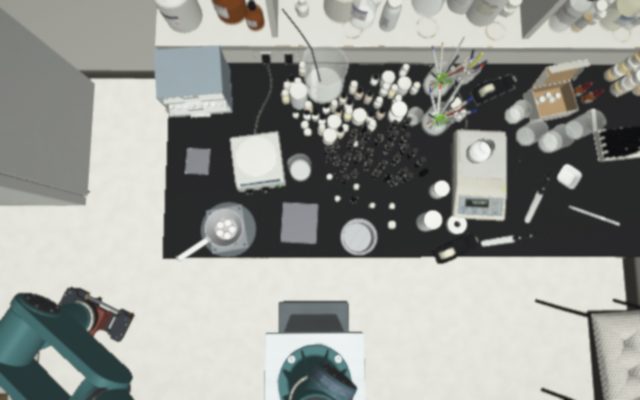

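View pics/side0.png

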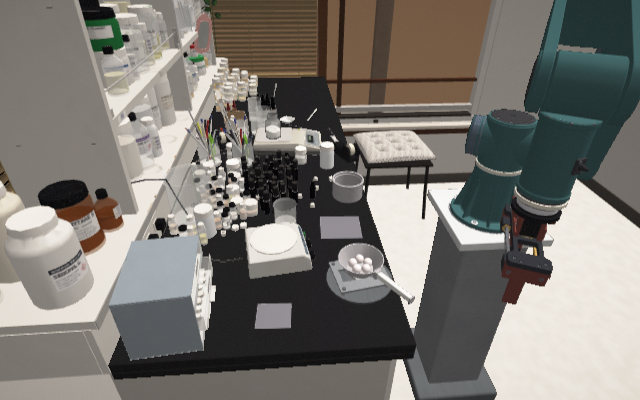

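The top view shows the cup at about (227,230) with its handle pointing to (180,256). The large mat is at (299,223), the jar at (358,237) and the beaker at (299,167). The small mat at (198,161) is the decoy. The side view agrees: cup (361,260), handle end (410,299), mat (341,227), jar (347,185).

```bash
sed -i "s/np.array(c\['rotation'\]).reshape(3,3)/Rotation.from_quat(c['rotation']).as_matrix()/; 1i from scipy.spatial.transform import Rotation" h.py
python3 - <<'E'
from h import *
import pickle
d=pickle.load(open('d0.pkl','rb'));t=d['top'];s=d['side']
a=cv2.resize(t['img'][195:270,170:385],None,fx=3.7,fy=3.7,interpolation=cv2.INTER_CUBIC)
b=cv2.resize(s['img'][160:310,300:420],None,fx=2,fy=2,interpolation=cv2.INTER_CUBIC)
b2=cv2.resize(s['img'][230:310,320:420],None,fx=4,fy=4,interpolation=cv2.INTER_CUBIC)
o=np.zeros((278+322,800,3),np.uint8);o[:a.shape[0],:a.shape[1]]=a[:,:800];o[278:578,:240]=b;o[278:598,300:700]=b2
cv2.imwrite('pics/c1.png',o[:,:,::-1])
P=lambda c,u,v,z:px2(c,u,v,z).round(4)
print('handle end',P(t,180,257,.058),P(s,411,300,.058))
print('cup rim',P(t,227,230,.07)); print('mat',P(t,299.5,223,.003),P(s,341,227,.003)); print('jar',P(t,358.5,236,.07),P(s,347,182,.07))
E
```

```text
handle end [0.3939 0.4218 0.058 ] [0.3849 0.4236 0.058 ]
cup rim [0.4774 0.2747 0.07  ]
mat [0.504 0.049 0.003] [0.5002 0.0571 0.003 ]
jar [ 0.4573 -0.1388  0.07  ] [ 0.4595 -0.11    0.07  ]
```

View pics/c1.png

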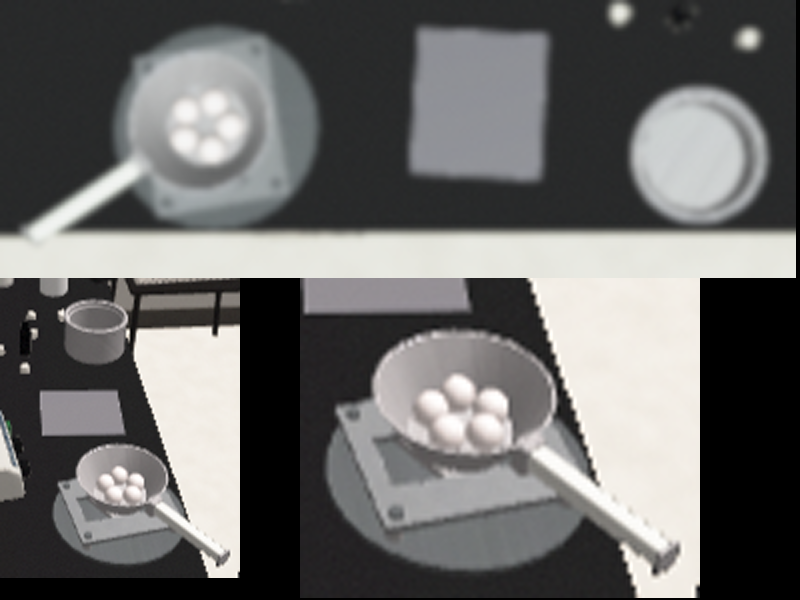

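View pics/wrist0.png

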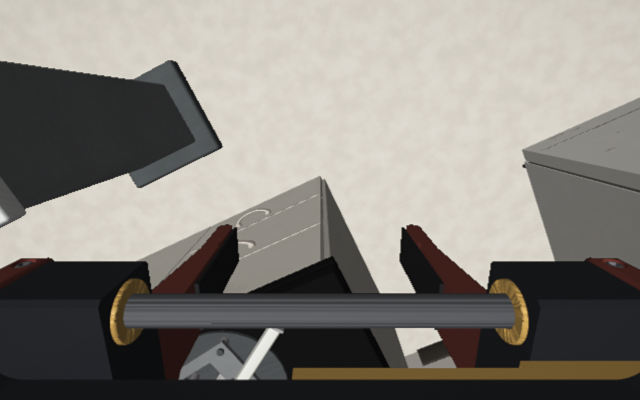

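The crop shows the cup rim centre at top (224,227), handle root (208,240) and handle end (179,257). The jar rim is at (359,237) and the mat centre at (299.4,223). The guard plate is yawed about 10° in the image. All five balls are in the cup. The wrist view shows the handle below, between the fingers.

```bash
cat >> h.py <<'E'
def tri(cs,uv):
    A=np.zeros((3,3));b=np.zeros(3)
    for c,p in zip(cs,uv):
        d=ray(c,*p);d/=np.linalg.norm(d);M=np.eye(3)-np.outer(d,d);A+=M;b+=M@c['eye']
    return np.linalg.solve(A,b)
E
python3 - <<'E'
from h import *
import pickle
d=pickle.load(open('d0.pkl','rb'));t=d['top'];s=d['side']
for n,a,b,z in [('rim',(223.8,226.6),(361,258.8),.07),('base',(228.4,229.1),(359.5,280),.006),('hend',(178.6,257.2),(412,299.5),.066),('hroot',(207.8,240.4),(378.8,274.3),.066),('mat',(299.4,223),(340.6,227.6),.003),('jar',(358.7,236.7),(348.5,180),.07)]:
    print(n,px2(t,*a,z).round(4),px2(s,*b,z).round(4),'tri',tri([t,s],[a,b]).round(4))
for p in ((416,27),(549,34),(541,180),(409,174)): print(px2(t,(p[0]+.5)/3.7+169.5,(p[1]+.5)/3.7+194.5,.003).round(4))
o=env.observe();print(Rotation.from_quat(o['orientation']).as_matrix().round(3))
for g in ((.258,.542,.223),): print(proj(d['wrist'],g))
E
```

```text
rim [0.4881 0.2849 0.07  ] [0.4806 0.2852 0.07  ] tri [0.4845 0.2856 0.0712]
base [0.4843 0.2825 0.006 ] [0.4825 0.2978 0.006 ] tri [ 0.4824  0.2854 -0.0057]
hend [0.3933 0.4237 0.066 ] [0.3853 0.4294 0.066 ] tri [0.3889 0.4261 0.0635]
hroot [0.4452 0.3346 0.066 ] [0.445  0.3414 0.066 ] tri [0.4444 0.3361 0.061 ]
mat [0.504  0.0493 0.003 ] [0.5019 0.0601 0.003 ] tri [ 0.5024  0.05   -0.0043]
jar [ 0.4551 -0.1394  0.07  ] [ 0.4523 -0.1232  0.07  ] tri [ 0.4525 -0.1397  0.0609]
[0.5745 0.1071 0.003 ]
[ 0.5679 -0.0126  0.003 ]
[ 0.4369 -0.005   0.003 ]
[0.4426 0.1124 0.003 ]
[[ 0.903 -0.001  0.429]
 [-0.429 -0.001  0.903]
 [-0.    -1.    -0.001]]
[323.76388719 247.50675987]
```

```bash
cat >> h.py <<'E'
def st():
    o=env.observe();M=Rotation.from_quat(o['orientation']).as_matrix();h=np.arctan2(M[1,2],M[0,2]);return o,M,h
def go(p,h=None):
    "turn first (turn=-(dh)), then shift in the turned tool axes"
    o,M,h0=st(); h=h0 if h is None else h
    z=np.array([np.cos(h),np.sin(h),0]);y=np.array([0,0,-1.]);x=np.cross(y,z)
    e=np.array(p)-o['tool_pos'];print('turn',round(-(h-h0),4),'shift',(np.array([x,y,z])@e).round(4),'len',np.linalg.norm(e).round(3))
E
python3 -c "
from h import *
go((.4195,.382,.11),np.radians(33.5))"
```

```text
turn 0.5423 shift [0.2224 0.112  0.0472] len 0.253
```

>>> {"op": "apply_moves", "data": {"moves": [0,0,0,0.1085,1,0,0,0,0.1085,1,0,0,0,0.1085,1,0,0,0,0.1085,1,0,0,0,0.1083,1,0.0278,0.014,0.0059,0,0.6,0.0278,0.014,0.0059,0,0.6,0.0278,0.014,0.0059,0,0.6,0.0278,0.014,0.0059,0,0.6,0.0278,0.014,0.0059,0,0.6,0.0278,0.014,0.0059,0,0.6,0.0278,0.014,0.0059,0,0.6,0.0278,0.014,0.0059,0,0.6,0,0,0,0,0.6]}}

```text
time_s: 1.32
tool_pos: [0.4215, 0.3784, 0.108]
orientation: [0.624, -0.336, 0.336, -0.621]
force: [-0.4, 0.6, 0.1]
grip_width: 0.603
```

```bash
python3 - <<'E'
from h import *
o,M,h=st();print(o['time_s'],o['tool_pos'],np.degrees(h),o['q'])
w=cam('wrist','w1.png');t=cam('top')
print(proj(w,(.485,.284,.07)),proj(w,(.4195,.382,.064)))
E
```

```text
1.3167 [0.42147632 0.37836727 0.10797608] 33.333368469512465 [ 0.61087351  0.44087885  1.70453489 -0.00222251  1.00006855  0.03029702]
[323.45598232 364.27669755] [322.60556916 211.41131562]
```

View pics/w1.png

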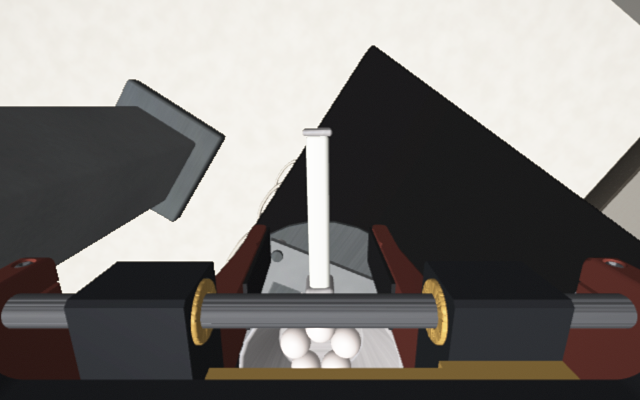

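The wrist view shows the handle running straight between the open fingers. The handle end is at (317,131) and its root at (319,285), about 3 px left of the finger mid-line. The balls are in the bowl.

```bash
python3 - <<'E'
from h import *
w=cam('wrist')
a=px2(w,317.5,140,.072);b=px2(w,319,275,.072);d=(a-b)[:2];d/=np.linalg.norm(d)
print(a,b,np.degrees(np.arctan2(d[1],d[0])))
e=px2(w,317,130,.07); print('end',e)
c=np.array([.485,.284]); n=np.array([-d[1],d[0]]); print('axis offset from handle line',(c-a[:2])@n, 'end dist',(e[:2]-c)@d)
c2=c-n*((c-a[:2])@n); g=c2+.118*d; print(c2,g)
go((*g,.045),np.arctan2(d[1],d[0])-np.pi/2)
E
```

```text
[0.38875543 0.42335428 0.072     ] [0.43982267 0.34736083 0.072     ] 123.900915869974
end [0.38527576 0.42808167 0.07      ]
axis offset from handle line -0.0021573022853962247 end dist 0.17521030104887741
[0.48320943 0.28279675] [0.41739394 0.38073714]
turn -0.0082 shift [ 0.0002  0.0655 -0.0027] len 0.066
```

>>> {"op": "apply_moves", "data": {"moves": [0,0.016,-0.0027,-0.008,0.6,0,0.016,0,0,0.6,0,0.016,0,0,0.6,0,0.0165,0,0,0.6,0,0,0,0,0.1,0,0,0,0,0,0,0,0,0,0,0,0,0,0,0,0,0,0,0,0,0,0,0,0,0], "squeeze": 30}}

```text
time_s: 2.3
tool_pos: [0.4179, 0.3814, 0.047]
orientation: [-0.624, 0.332, -0.332, 0.625]
force: [0.2, 0.0, 0.4]
grip_width: 0.185
```

```bash
python3 -c "
from h import *
o,M,h=st();print(o['tool_pos'],h,o['force'],o['ft_torque'],o['grip_width']*88)"
```

```text
[0.41791953 0.38141845 0.04702393] 0.5928014005712494 [0.21688033 0.03019484 0.36702917] [-0.07293939  0.02453767  0.0287984 ] 16.23834614922882
```

>>> {"op": "apply_moves", "data": {"moves": [0,0,0,0,0,0,0,0,0,0,0.00015,0,-0.0059,-0.05,0,0.00015,0,-0.0059,-0.05,0,0.00015,0,-0.0059,-0.05,0,0.00015,0,-0.0059,-0.05,0,0.00015,0,-0.0059,-0.05,0,0.00015,0,-0.0059,-0.05,0,0.00015,0,-0.0059,-0.05,0,0.00015,0,-0.0059,-0.05,0]}}

```text
time_s: 3.13
tool_pos: [0.3858, 0.3487, 0.0469]
orientation: [-0.677, 0.2, -0.201, 0.679]
force: [0.7, 3.0, 3.6]
grip_width: 0.156
```

```bash
python3 -c "
from h import *
o,M,h=st();print(o['tool_pos'],h,o['force'],M.T@o['force'],o['ft_torque'],o['grip_width']*88)"
```

```text
[0.38578506 0.34872099 0.04689219] 0.9952057098238298 [0.66964225 3.04177057 3.60294487] [-1.0907931  -3.5935406   2.92893103] [ 0.61235575 -0.09350428  0.27479766] 13.755521913122838
```

>>> {"op": "apply_moves", "data": {"moves": [0.00015,0,-0.0059,-0.05,0,0.00015,0,-0.0059,-0.05,0,0.00015,0,-0.0059,-0.05,0,0.00015,0,-0.0059,-0.05,0,0.00015,0,-0.0059,-0.05,0,0.00015,0,-0.0059,-0.05,0,0.00015,0,-0.0059,-0.05,0,0.00015,0,-0.0059,-0.05,0,0.00015,0,-0.0059,-0.05,0]}}

```text
time_s: 3.88
tool_pos: [0.3673, 0.299, 0.0468]
orientation: [-0.705, 0.044, -0.045, 0.706]
force: [-0.5, 3.9, 2.8]
grip_width: 0.158
```

```bash
python3 -c "
from h import *
o,M,h=st();print(o['tool_pos'],h,o['force'],M.T@o['force'],o['ft_torque'],o['grip_width']*88)"
```

```text
[0.36729894 0.29902506 0.04677899] 1.4451652536691928 [-0.49582013  3.93284907  2.75402637] [-0.97995783 -2.74674521  3.84615055] [0.78466084 0.05522385 0.27133004] 13.94133816581421
```

>>> {"op": "apply_moves", "data": {"moves": [0.0001,0,-0.0041,-0.035,0,0.0001,0,-0.0041,-0.035,0]}}

```text
time_s: 4.05
tool_pos: [0.3664, 0.2907, 0.0467]
orientation: [-0.706, 0.019, -0.021, 0.708]
force: [-1.0, 2.7, 3.4]
grip_width: 0.155
```

>>> {"op": "apply_moves", "data": {"moves": [0.0001,0,-0.0041,-0.035,0,0.0001,0,-0.0041,-0.035,0]}}

```text
time_s: 4.22
tool_pos: [0.3662, 0.2825, 0.0467]
orientation: [-0.706, -0.005, 0.004, 0.708]
force: [-1.2, 3.6, 4.5]
grip_width: 0.16
```

>>> {"op": "apply_moves", "data": {"moves": [0.0001,0,-0.0041,-0.035,0]}}

```text
time_s: 4.3
tool_pos: [0.3663, 0.2784, 0.0467]
orientation: [-0.706, -0.018, 0.017, 0.708]
force: [-0.7, 4.2, 3.7]
grip_width: 0.157
```

>>> {"op": "apply_moves", "data": {"moves": [0.0001,0,-0.0041,-0.035,0]}}

```text
time_s: 4.38
tool_pos: [0.3666, 0.2743, 0.0467]
orientation: [-0.706, -0.03, 0.029, 0.707]
force: [-1.2, 3.6, 4.2]
grip_width: 0.157
```

>>> {"op": "apply_moves", "data": {"moves": [0.0001,0,-0.0041,-0.035,0]}}

```text
time_s: 4.47
tool_pos: [0.367, 0.2702, 0.0467]
orientation: [-0.705, -0.042, 0.041, 0.706]
force: [0.4, 2.9, 3.1]
grip_width: 0.157
```

>>> {"op": "apply_moves", "data": {"moves": [0.0001,0,-0.0041,-0.035,0]}}

```text
time_s: 4.55
tool_pos: [0.3677, 0.2661, 0.0467]
orientation: [-0.705, -0.055, 0.054, 0.706]
force: [0.5, 1.8, 2.8]
grip_width: 0.158
```

>>> {"op": "apply_moves", "data": {"moves": [0.0001,0,-0.0041,-0.035,0]}}

```text
time_s: 4.63
tool_pos: [0.3686, 0.2619, 0.0466]
orientation: [-0.704, -0.067, 0.066, 0.704]
force: [0.6, 0.9, 2.9]
grip_width: 0.157
```

>>> {"op": "apply_moves", "data": {"moves": [0.0001,0,-0.0035,-0.03,0]}}

```text
time_s: 4.72
tool_pos: [0.3692, 0.2593, 0.0468]
orientation: [-0.702, -0.077, 0.076, 0.704]
force: [-6.9, 13.9, 11.6]
grip_width: 0.161
```

>>> {"op": "apply_moves", "data": {"moves": [0.0001,0,-0.0035,-0.03,0]}}

```text
time_s: 4.8
tool_pos: [0.3697, 0.2574, 0.0472]
orientation: [-0.7, -0.086, 0.085, 0.704]
force: [-9.4, 20.5, 15.0]
grip_width: 0.162
```

>>> {"op": "apply_moves", "data": {"moves": [0.0001,0,-0.0035,-0.03,0]}}

```text
time_s: 4.88
tool_pos: [0.3702, 0.255, 0.0474]
orientation: [-0.698, -0.096, 0.095, 0.703]
force: [-12.4, 23.6, 17.1]
grip_width: 0.166
```

>>> {"op": "apply_moves", "data": {"moves": [0.0001,0,-0.0035,-0.03,0]}}

```text
time_s: 4.97
tool_pos: [0.3707, 0.252, 0.0476]
orientation: [-0.696, -0.106, 0.106, 0.702]
force: [-11.8, 21.5, 18.8]
grip_width: 0.175
```

>>> {"op": "apply_moves", "data": {"moves": [0,0,0.0041,0.035,0,0,0,0.0041,0.035,0,0,0,0.0041,0.035,0]}}

```text
time_s: 5.22
tool_pos: [0.369, 0.2604, 0.0466]
orientation: [-0.703, -0.071, 0.07, 0.704]
force: [2.7, -1.1, 0.4]
grip_width: 0.158
```

```bash
python3 - <<'E'
from h import *
o,M,h=st();print(o['tool_pos'],h,o['force'],M.T@o['force'],o['ft_torque'],o['grip_width']*88)
w=cam('wrist');s=cam('side');t=cam('top')
a=cv2.resize(s['img'][230:320,320:440],None,fx=4,fy=4,interpolation=cv2.INTER_CUBIC)
b=cv2.resize(w['img'][100:400,200:440],None,fx=1.2,fy=1.2)
im=np.zeros((360,480+288,3),np.uint8);im[:360,:480]=a;im[:360,480:]=b
cv2.imwrite('pics/c2.png',im[:,:,::-1])
E
```

```text
[0.36899021 0.2603925  0.04655704] 1.7702584681507945 [ 2.68275329 -1.0621455   0.38045978] [ 2.41993254 -0.37637363 -1.57236679] [-0.08234787 -0.48214656 -0.15502291] 13.936105745807795
```

View pics/c2.png

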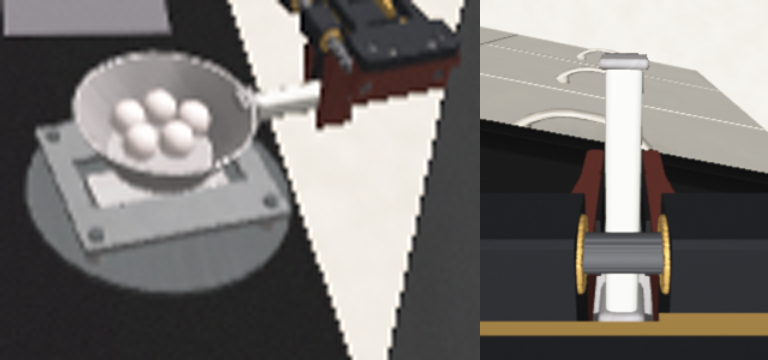

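The crop shows the foot lying along the slot with all five balls in the bowl. The handle is straight in the pads. I'll ease off the pins a little, raise the squeeze and lift.

>>> {"op": "apply_moves", "data": {"moves": [0,0,0.0035,0.03,0,0,0,0,0,0,0,0,0,0,0,0,-0.003,0,0,0,0,-0.003,0,0,0,0,-0.003,0,0,0], "squeeze": 60}}

```text
time_s: 5.87
tool_pos: [0.3655, 0.2622, 0.0548]
orientation: [0.705, 0.059, -0.062, -0.704]
force: [0.2, -0.2, -3.9]
grip_width: 0.155
```

```bash
python3 - <<'E'
from h import *
o,M,h=st();print(o['tool_pos'],h,o['force'],M.T@o['force'],M.T@o['ft_torque'],o['grip_width']*88)
E
```

```text
[0.36546595 0.26218391 0.0547576 ] 1.7429407866414777 [ 0.23987659 -0.21532956 -3.88767997] [ 0.21400899  3.88713992 -0.2496128 ] [-0.00790358 -0.00971297  0.44798088] 13.673725788310602
```

>>> {"op": "apply_moves", "data": {"moves": [0,-0.004,0,0,0,0,-0.004,0,0,0,0,-0.004,0,0,0,0,-0.004,0,0,0,0,-0.006,0,0,0,0,-0.008,0,0,0,0,0,0,0,0]}}

```text
time_s: 6.45
tool_pos: [0.3682, 0.2636, 0.0866]
orientation: [-0.704, -0.062, 0.06, 0.705]
force: [0.7, -0.7, -4.2]
grip_width: 0.154
```

```bash
python3 - <<'E'
from h import *
o,M,h=st();print(o['tool_pos'],h,o['force'],M.T@o['force'],M.T@o['ft_torque'],o['grip_width']*88)
s=cam('side');t=cam('top')
a=cv2.resize(s['img'][210:320,300:440],None,fx=4,fy=4,interpolation=cv2.INTER_CUBIC)
cv2.imwrite('pics/c3.png',a[:,:,::-1])
E
```

```text
[0.36819526 0.26358798 0.08664601] 1.7428301399332375 [ 0.73927923 -0.71520604 -4.18292984] [ 0.59664395  4.18375742 -0.83375377] [0.0938019  0.00516104 0.46406689] 13.54326162623645
```

View pics/c3.png

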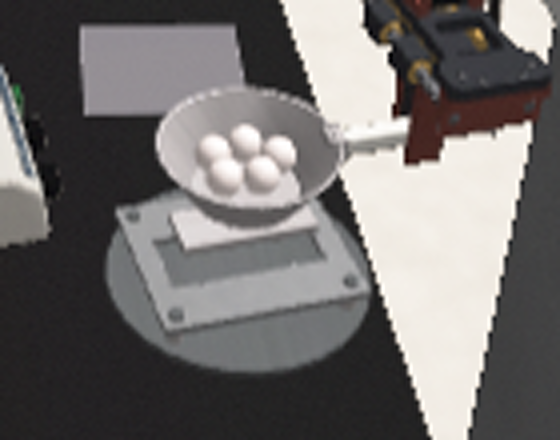

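The crop shows the cup lifted clear of the guard and level, with five balls in it. Next I raise it, turn the handle to +y and carry it to the jar.

>>> {"op": "apply_moves", "data": {"moves": [0,-0.008,0,0,0,0,-0.014,0,0,0,0,-0.02,0,0,0,0,-0.02,0,0,0,0,-0.02,0,0,0,0,-0.02,0,0,0,0,-0.02,0,0,0,0,-0.015,0,0.02,0,0,-0.008,0,0.04,0,0,0,0,0.06,0,0,0,0,0.08,0,0,0,0,0.08,0,0,0,0,0.08,0,0,0,0,0.08,0,0,0,0,0.08,0,0,0,0,0.08,0,0,0,0,0.08,0,0,0,0,0.08,0,0,0,0,0.08,0,0,0,0,0.08,0]}}

```text
time_s: 8.22
tool_pos: [0.3669, 0.2631, 0.2302]
orientation: [0.658, -0.26, 0.26, -0.658]
force: [0.1, -0.9, -4.1]
grip_width: 0.157
```

>>> {"op": "apply_moves", "data": {"moves": [0,0,0,0.08,0,0,0,0,0.08,0,0,0,0,0.08,0,0,0,0,0.08,0,0,0,0,0.08,0,0,0,0,0.08,0,0,0,0,0.08,0,0,0,0,0.08,0,0,0,0,0.08,0,0,0,0,0.06,0,0,0,0,0.04,0,0,0,0,0,0]}}

```text
time_s: 9.22
tool_pos: [0.3672, 0.2632, 0.2304]
orientation: [-0.5, 0.5, -0.5, 0.5]
force: [-0.4, 1.0, -3.1]
grip_width: 0.157
```

```bash
python3 - <<'E'
from h import *
o,M,h=st();print(o['tool_pos'],h,M.T@o['force'],M.T@o['ft_torque'],o['grip_width']*88,o['q'])
go((.4545,-.0145,.231),0)
E
```

```text
[0.36718231 0.26321126 0.2303623 ] 0.0010829271229890612 [-1.01523385  3.1069618  -0.42360304] [-0.0223646  -0.017895    0.40904231] 13.819943590875976 [4.68533005e-01 1.34464630e-01 1.80351318e+00 3.76616944e-04
 1.20327678e+00 4.67314785e-01]
turn 0.0011 shift [ 0.2777 -0.0006  0.0873] len 0.291
```

>>> {"op": "apply_moves", "data": {"moves": [0.006,0,0.0019,0,0,0.012,0,0.0038,0,0,0.0201,0,0.0063,0,0,0.0201,0,0.0063,0,0,0.0201,0,0.0063,0,0,0.0201,0,0.0063,0,0,0.0201,0,0.0063,0,0,0.0201,0,0.0063,0,0,0.0201,0,0.0063,0,0,0.0201,0,0.0063,0,0,0.0201,0,0.0063,0,0,0.0201,0,0.0063,0,0,0.0201,0,0.0063,0,0,0.0201,0,0.0063,0,0,0.012,0,0.0038,0,0,0.006,0,0.0019,0,0,0,0,0,0,0,0,0,0,0]}}

```text
invalid input
```

```bash
python3 - <<'E'
from h import *
o,M,h=st();print(o['tool_pos'],h,M.T@o['force'],M.T@o['ft_torque'],o['grip_width']*88)
t=cam('top');s=cam('side');w=cam('wrist')
im=np.zeros((600,800,3),np.uint8)
im[:300,:400]=cv2.resize(t['img'][180:270,290:410],(400,300),interpolation=cv2.INTER_CUBIC)
im[:300,400:]=cv2.resize(s['img'][90:240,270:470],(400,300),interpolation=cv2.INTER_CUBIC)
im[300:,:480]=cv2.resize(w['img'],(480,300))
cv2.imwrite('pics/c4.png',im[:,:,::-1])
E
```

```text
[0.36718231 0.26321126 0.2303623 ] 0.0010829271229890612 [-1.01523385  3.1069618  -0.42360304] [-0.0223646  -0.017895    0.40904231] 13.819943590875976
```

View pics/c4.png

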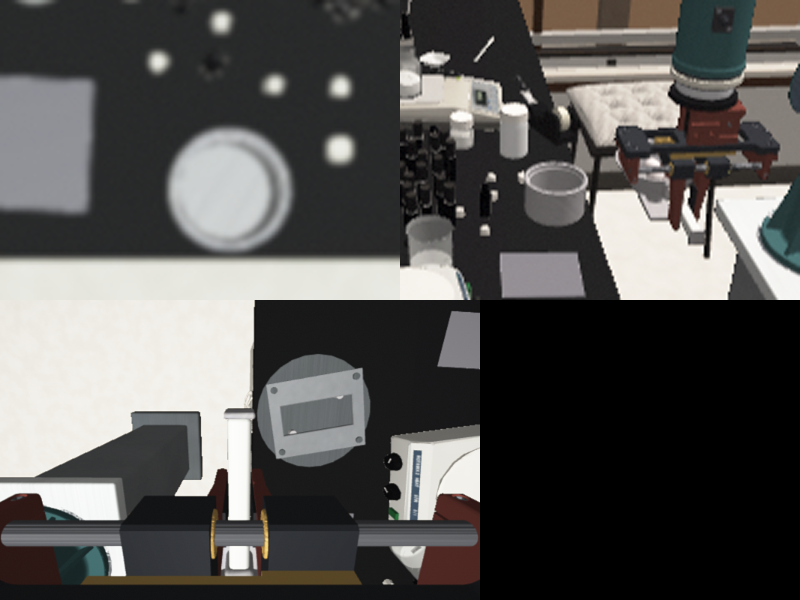

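The robot didn't move: my list had one number too many, so the call was refused. The view still shows the jar undisturbed at about top (359,237). I'll resend it.

>>> {"op": "apply_moves", "data": {"moves": [0.006,0,0.0019,0,0,0.012,0,0.0038,0,0,0.0201,0,0.0063,0,0,0.0201,0,0.0063,0,0,0.0201,0,0.0063,0,0,0.0201,0,0.0063,0,0,0.0201,0,0.0063,0,0,0.0201,0,0.0063,0,0,0.0201,0,0.0063,0,0,0.0201,0,0.0063,0,0,0.0201,0,0.0063,0,0,0.0201,0,0.0063,0,0,0.0201,0,0.0063,0,0,0.0201,0,0.0063,0,0,0.012,0,0.0038,0,0,0.006,0,0.0019,0,0,0,0,0,0,0]}}

```text
time_s: 10.78
tool_pos: [0.4553, -0.0151, 0.2301]
orientation: [0.5, -0.5, 0.5, -0.5]
force: [0.4, -0.3, -3.7]
grip_width: 0.155
```

>>> {"op": "apply_moves", "data": {"moves": [0.006,0,0.0019,0,0,0.012,0,0.0038,0,0,0.0201,0,0.0063,0,0,0.0201,0,0.0063,0,0,0.0201,0,0.0063,0,0]}}

```text
time_s: 11.2
tool_pos: [0.4801, -0.0928, 0.2302]
orientation: [0.501, -0.499, 0.499, -0.501]
force: [0.2, 0.8, -4.1]
grip_width: 0.154
```

```bash
python3 - <<'E'
from h import *
o,M,h=st();print(o['time_s'],o['tool_pos'],h,M.T@o['force'],M.T@o['ft_torque'],o['grip_width']*88)
go((.4545,-.0145,.231),0)
E
```

```text
11.2 [ 0.48008028 -0.09283587  0.23021591] 0.004605078288161108 [-0.7578281   4.12069149  0.17489415] [-0.02442838 -0.03035121  0.35742074] 13.576456494441963
turn 0.0046 shift [-0.0783 -0.0008 -0.0256] len 0.082
```

I sent an extra piece of travel by mistake and overshot by 8 cm in free air. Moving back gently.

>>> {"op": "apply_moves", "data": {"moves": [-0.0048,0,-0.0016,0,0,-0.0097,0,-0.0032,0,0,-0.0121,0,-0.004,0,0,-0.0121,0,-0.004,0,0,-0.0121,0,-0.004,0,0,-0.0121,0,-0.004,0,0,-0.0097,0,-0.0032,0,0,-0.0048,0,-0.0016,0,0,0,0,0,0,0,0,0,0,0,0]}}

```text
time_s: 12.03
tool_pos: [0.4542, -0.0144, 0.2303]
orientation: [0.501, -0.499, 0.499, -0.501]
force: [-0.3, -0.7, -3.1]
grip_width: 0.157
```

>>> {"op": "apply_moves", "data": {"moves": [0,0,0,0,0,0,0,0,0,0], "squeeze": 45}}

```text
time_s: 12.2
tool_pos: [0.4545, -0.0153, 0.2302]
orientation: [0.501, -0.499, 0.5, -0.501]
force: [-0.9, 0.4, -4.4]
grip_width: 0.157
```

```bash
cat >> h.py <<'E'
def rep():
    o,M,h=st();print('t',o['time_s'],o['tool_pos'].round(4),'h',h.round(4),'f',(M.T@o['force']).round(2),'T',(M.T@o['ft_torque']).round(3),'w',round(o['grip_width']*88,2))
E
python3 - <<'E'
from h import *
rep()
E
```

```text
t 12.2 [ 0.4545 -0.0153  0.2302] h 0.0022 f [-0.45  4.4  -0.92] T [-0.065 -0.027  0.36 ] w 13.85
```

```bash
cat >> h.py <<'E'
def pic(f):
    t=cam('top');s=cam('side')
    im=np.zeros((600,800,3),np.uint8)
    im[:,:400]=cv2.resize(t['img'][150:300,300:400],(400,600),interpolation=cv2.INTER_CUBIC)
    im[:,400:]=cv2.resize(s['img'][90:240,310:410],(400,600),interpolation=cv2.INTER_CUBIC)
    cv2.imwrite('pics/'+f,im[:,:,::-1])
E
python3 -c "
from h import *
pic('p8.png');rep()"
```

```text
t 12.3 [ 0.4543 -0.0153  0.2301] h 0.002 f [0.44 2.94 0.1 ] T [0.022 0.025 0.418] w 13.76
```

View pics/p8.png

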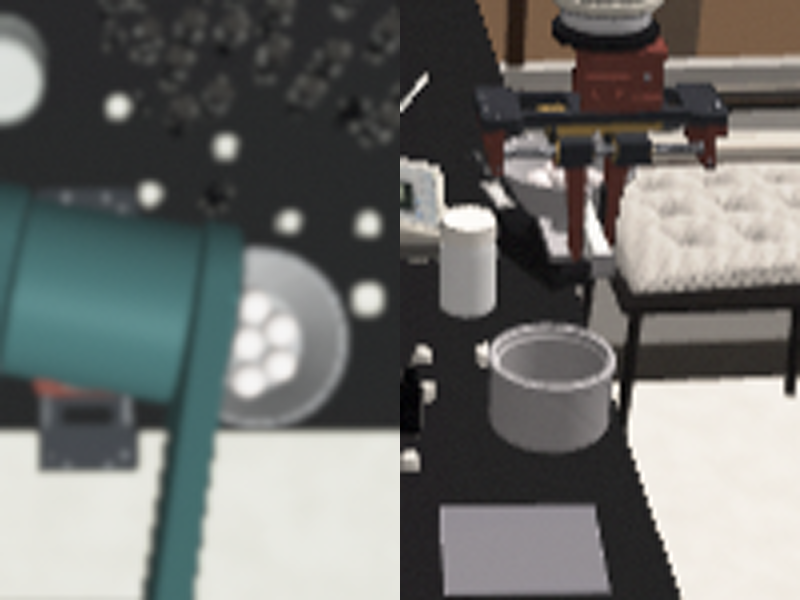

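The crop shows the cup level over the jar, with five balls in the bowl at (262,345) and the rim's right edge at column 348. Now I lower the squeeze step by step so the bowl droops slowly.

>>> {"op": "apply_moves", "data": {"moves": [0,0,0,0,0,0,0,0,0,0], "squeeze": 36}}

```text
time_s: 12.47
tool_pos: [0.4543, -0.0152, 0.2302]
orientation: [0.501, -0.499, 0.5, -0.501]
force: [0.2, 0.2, -3.8]
grip_width: 0.158
```

```bash
cat >> h.py <<'E'
def tilt(f=None):
    "averages torque over a few periods and prints the top-camera profile towards the far rim"
    T=[];F=[]
    for i in range(3):
        c=cam('top'); o,M,h=st(); T.append((M.T@o['ft_torque'])[2]);F.append(o['force'][2])
    p=np.array([o['tool_pos'][0],o['tool_pos'][1],o['tool_pos'][2]+.019])
    for th in (0,15,30,45,60,75):
        a=np.radians(th);u=.1785*np.cos(a)+.012*np.sin(a);z=-.1785*np.sin(a)+.012*np.cos(a)
        print(th,proj(c,p+[0,-u,z]).round(1),end=' ')
    r=int(round(proj(c,p+[0,-.17,0])[1]));g=c['img'][r-1:r+2,345:395].mean(axis=(0,2)).astype(int)
    print('\nrow',r,'from345',g.tolist());print('T',np.mean(T).round(3),'Fz',np.mean(F).round(2));rep()
E
python3 -c "
from h import *
tilt()"
```

```text
0 [386.3 233.8] 15 [382.4 234.7] 30 [374.8 235.5] 45 [364.4 236.1] 60 [351.8 236.6] 75 [337.8 237. ] 
row 234 from345 [110, 88, 71, 77, 88, 93, 94, 95, 95, 95, 95, 97, 110, 148, 192, 216, 231, 240, 243, 244, 241, 228, 199, 177, 172, 172, 172, 173, 174, 175, 167, 135, 89, 54, 42, 41, 41, 41, 41, 40, 41, 41, 41, 41, 41, 41, 40, 41, 41, 41]
T 0.276 Fz -4.12
t 12.6167 [ 0.454  -0.0149  0.2301] h 0.0024 f [0.43 4.52 0.05] T [-0.048 -0.058  0.384] w 13.64
```

```bash
python3 -c "
from h import *
pic('p9.png');rep()"
```

```text
t 12.7167 [ 0.4539 -0.0146  0.23  ] h 0.0025 f [-1.01  3.61 -0.46] T [-0.053 -0.051  0.527] w 13.75
```

View pics/p9.png

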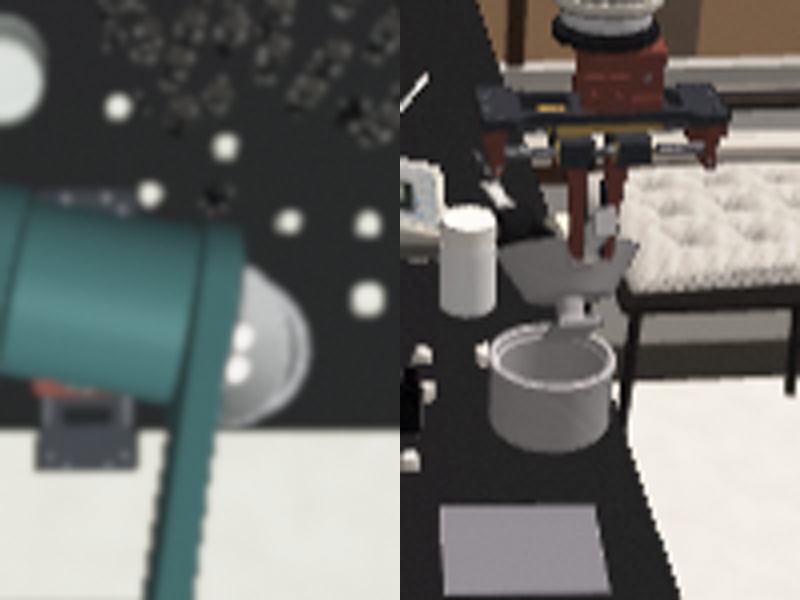

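The crop shows the bowl drooped about 40°. Two balls are visible at (240,350), still inside, and the foot end is clear above the jar. The droop seems to limit itself, so I continue lowering the squeeze.

>>> {"op": "apply_moves", "data": {"moves": [0,0,0,0,0,0,0,0,0,0], "squeeze": 31}}

```text
time_s: 12.88
tool_pos: [0.454, -0.0148, 0.2302]
orientation: [0.501, -0.499, 0.499, -0.501]
force: [0.1, -0.6, -3.9]
grip_width: 0.154
```

```bash
python3 -c "
from h import *
tilt()"
```

```text
0 [386.3 233.8] 15 [382.4 234.6] 30 [374.8 235.4] 45 [364.3 236.1] 60 [351.7 236.6] 75 [337.7 236.9] 
row 234 from345 [107, 85, 70, 78, 90, 94, 95, 95, 95, 95, 95, 97, 103, 128, 163, 185, 192, 194, 194, 195, 195, 195, 199, 202, 192, 161, 124, 116, 138, 163, 169, 141, 93, 55, 42, 41, 41, 41, 41, 41, 41, 41, 41, 40, 41, 41, 41, 41, 41, 41]
T 0.26 Fz -4.27
t 13.0333 [ 0.4541 -0.0148  0.2302] h 0.0028 f [ 0.76  3.91 -0.59] T [-0.054  0.024  0.256] w 13.89
```

>>> {"op": "apply_moves", "data": {"moves": [0,0,0,0,0,0,0,0,0,0], "squeeze": 27}}

```text
time_s: 13.2
tool_pos: [0.4541, -0.0148, 0.2302]
orientation: [0.501, -0.499, 0.499, -0.501]
force: [0.2, -0.3, -3.4]
grip_width: 0.161
```

```bash
python3 -c "
from h import *
tilt()"
```

```text
0 [386.3 233.8] 15 [382.4 234.7] 30 [374.8 235.5] 45 [364.3 236.1] 60 [351.7 236.6] 75 [337.7 237. ] 
row 234 from345 [107, 84, 70, 78, 89, 94, 95, 95, 94, 95, 95, 97, 103, 127, 164, 184, 192, 194, 194, 196, 195, 196, 200, 203, 192, 161, 124, 116, 139, 163, 169, 142, 93, 55, 42, 41, 40, 41, 41, 40, 41, 41, 41, 41, 41, 41, 40, 41, 40, 41]
T 0.259 Fz -4.12
t 13.35 [ 0.454  -0.0148  0.2302] h 0.0027 f [ 0.53  3.89 -0.66] T [-0.051  0.003  0.259] w 13.72
```

The torque, 0.26 N m, puts the tilt near 50°. The top profile now shows the jar floor, so the lip has gone behind the arm. Fz is unchanged, so the balls are still in the cup. I lower it slightly and continue.

>>> {"op": "apply_moves", "data": {"moves": [0,0.004,0,0,0,0,0.005,0,0,0,0,0,0,0,0], "squeeze": 24}}

```text
time_s: 13.6
tool_pos: [0.4533, -0.0146, 0.22]
orientation: [0.501, -0.5, 0.499, -0.5]
force: [0.3, 0.5, -3.1]
grip_width: 0.157
```

```bash
python3 -c "
from h import *
rep();pic('p10.png');rep()"
```

```text
t 13.6 [ 0.4533 -0.0146  0.22  ] h 0.0026 f [-0.5   3.1   0.34] T [-0.059  0.037  0.239] w 13.84
t 13.7 [ 0.4536 -0.0146  0.2207] h 0.0026 f [-0.01  3.68 -1.27] T [-0.03 -0.02  0.28] w 13.47
```

View pics/p10.png

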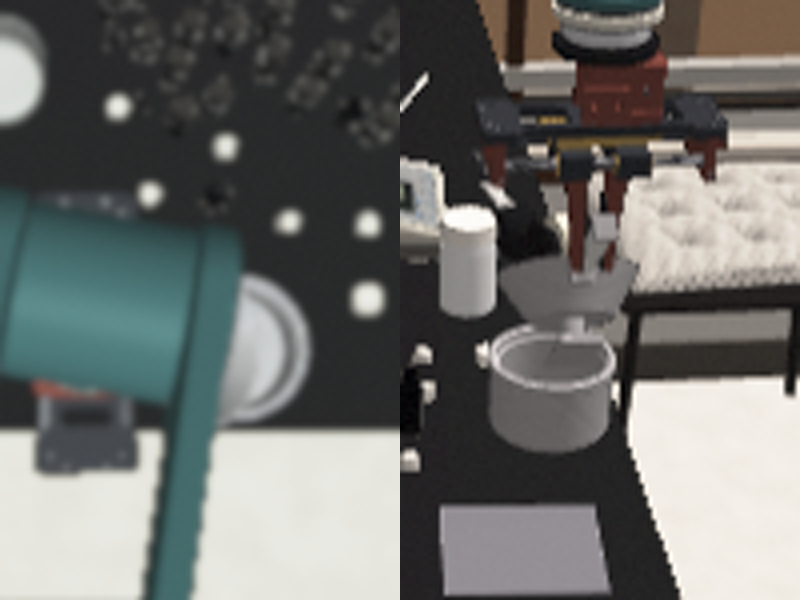

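The crop confirms a tilt of about 50°. The jar's inside is still empty, and the cup's foot is in front of and above the jar rim. Going on with less squeeze.

>>> {"op": "apply_moves", "data": {"moves": [0,0,0,0,0,0,0,0,0,0], "squeeze": 21}}

```text
time_s: 13.87
tool_pos: [0.4542, -0.0148, 0.2212]
orientation: [0.501, -0.499, 0.499, -0.501]
force: [-0.8, -0.0, -3.6]
grip_width: 0.158
```

```bash
cat >> h.py <<'E'
def avg(n=4):
    T=[];F=[]
    for i in range(n):
        c=cam('top'); o,M,h=st(); T.append((M.T@o['ft_torque'])[2]);F.append(o['force'][2])
    print('T',np.mean(T).round(3),'Fz',np.mean(F).round(2),'pos',o['tool_pos'].round(4),'t',o['time_s']);return c
E
python3 -c "
from h import *
avg()"
```

```text
T 0.222 Fz -3.7 pos [ 0.4542 -0.0147  0.2213] t 14.0667
```

>>> {"op": "apply_moves", "data": {"moves": [0,0,0,0,0,0,0,0,0,0], "squeeze": 18}}

```text
time_s: 14.23
tool_pos: [0.4541, -0.0148, 0.2212]
orientation: [0.501, -0.499, 0.499, -0.501]
force: [0.7, 0.1, -3.7]
grip_width: 0.158
```

```bash
python3 -c "
from h import *
avg()"
```

```text
T 0.188 Fz -4.23 pos [ 0.454  -0.0148  0.2212] t 14.4333
```

>>> {"op": "apply_moves", "data": {"moves": [0.003,0,0,0,0,0.003,0,0,0,0,0,0,0,0,0], "squeeze": 16}}

```text
time_s: 14.68
tool_pos: [0.4542, -0.0214, 0.2212]
orientation: [0.501, -0.499, 0.5, -0.501]
force: [-0.7, -0.1, -4.7]
grip_width: 0.156
```

```bash
python3 -c "
from h import *
avg()"
```

```text
T 0.141 Fz -3.93 pos [ 0.454  -0.0208  0.2211] t 14.8833
```

>>> {"op": "apply_moves", "data": {"moves": [0.003,0,0,0,0,0.002,0,0,0,0,0,0,0,0,0], "squeeze": 14}}

```text
time_s: 15.13
tool_pos: [0.4542, -0.0262, 0.2212]
orientation: [0.501, -0.499, 0.499, -0.501]
force: [-0.5, 1.1, -3.7]
grip_width: 0.158
```

```bash
python3 -c "
from h import *
avg()"
```

```text
T 0.12 Fz -3.53 pos [ 0.4541 -0.0258  0.2212] t 15.3333
```

```bash
cat >> h.py <<'E'
def jarw():
    s=cam('side')['img'][168:190,332:366].astype(int).min(axis=2); t=cam('top')['img'][215:258,357:380].astype(int).min(axis=2)
    print('side max',s.max(),'n>215',(s>215).sum(),'top max',t.max(),'n>220',(t>220).sum(),np.argwhere(t>220)[:6].tolist())
E
python3 - <<'E'
from h import *
import pickle
c=pickle.load(open('d0.pkl','rb'))
s=c['side']['img'][168:190,332:366].astype(int).min(axis=2); t=c['top']['img'][215:258,357:380].astype(int).min(axis=2);print(s.max(),(s>215).sum(),t.max(),(t>220).sum())
jarw()
avg(2)
E
```

```text
230 2 208 0
side max 229 n>215 2 top max 208 n>220 0 []
T 0.108 Fz -3.64 pos [ 0.4541 -0.0257  0.2212] t 15.5333
```

>>> {"op": "apply_moves", "data": {"moves": [0,0,0,0,0,0,0,0,0,0,0,0,0,0,0], "squeeze": 12}}

```text
time_s: 15.78
tool_pos: [0.4541, -0.0257, 0.2212]
orientation: [0.501, -0.499, 0.499, -0.501]
force: [0.5, -0.4, -3.7]
grip_width: 0.158
```

```bash
python3 -c "
from h import *
avg(3);jarw()"
```

```text
T 0.134 Fz -3.83 pos [ 0.4541 -0.0257  0.2212] t 15.9333
side max 230 n>215 2 top max 207 n>220 0 []
```

```bash
python3 - <<'E'
from h import *
s=cam('side');w=cam('wrist')
im=np.zeros((600,800,3),np.uint8)
im[:,:400]=cv2.resize(s['img'][110:215,325:395],(400,600),interpolation=cv2.INTER_CUBIC)
im[:250,400:]=cv2.resize(w['img'],(400,250))
cv2.imwrite('pics/p11.png',im[:,:,::-1])
p=np.array([.4541,-.0257,.2402])
for th in (45,50,55,60,65,70):
    a=np.radians(th);c,q=np.cos(a),np.sin(a)
    f=lambda L,Z:proj(s,p+[0,-(L*c+Z*q),-L*q+Z*c])
    g=lambda L,Z:proj(w,p+[0,-(L*c+Z*q),-L*q+Z*c])
    k=lambda v:((v-[325,110])*400/70).round(0)
    print(th,'foot end',k(f(.165,-.058)),'foot near',k(f(.071,-.058)),'lip',k(f(.1785,.012)),'rim near',k(f(.0575,.012)),'wrist hend',(g(-.057,0)/1.6).round(0))
E
```

```text
45 foot end [138. 400.] foot near [162. 358.] lip [127. 296.] rim near [156. 231.] wrist hend [203. 126.]
50 foot end [141. 421.] foot near [164. 365.] lip [128. 320.] rim near [157. 240.] wrist hend [203. 135.]
55 foot end [144. 440.] foot near [166. 372.] lip [130. 344.] rim near [157. 249.] wrist hend [203. 144.]
60 foot end [148. 458.] foot near [169. 378.] lip [133. 368.] rim near [158. 258.] wrist hend [203. 154.]
65 foot end [151. 475.] foot near [171. 382.] lip [135. 390.] rim near [159. 266.] wrist hend [203. 164.]
70 foot end [155. 490.] foot near [174. 386.] lip [138. 412.] rim near [160. 274.] wrist hend [203. 175.]
```

View pics/p11.png

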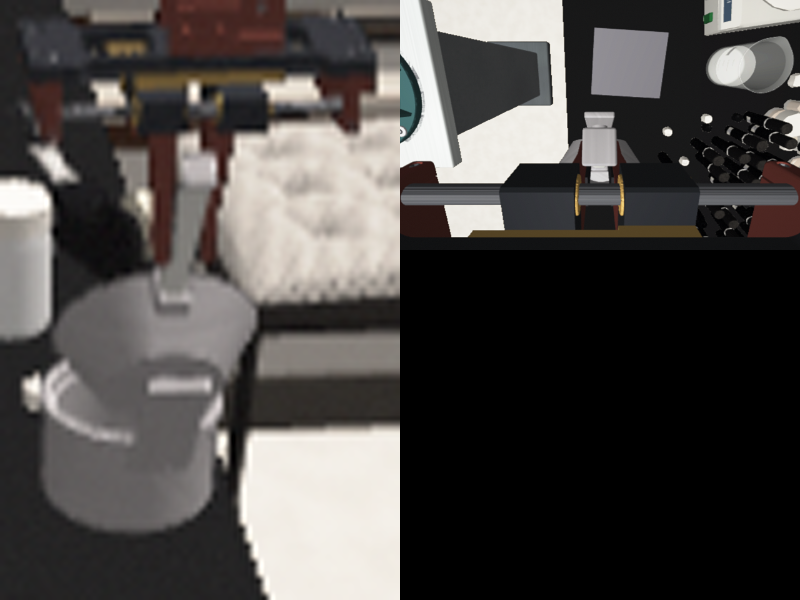

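The view shows about 62° of tilt: foot end at (168,465), near edge at (180,385). The cup sits about 20 px (8 to 10 mm) toward −x of plan, because the handle yawed slightly in the grip. I shift +x to centre over the jar and continue.

>>> {"op": "apply_moves", "data": {"moves": [0,0,0.003,0,0,0,0,0.004,0,0,0,0,0.002,0,0,0,0,0,0,0]}}

```text
time_s: 16.47
tool_pos: [0.464, -0.0258, 0.2213]
orientation: [-0.501, 0.499, -0.5, 0.501]
force: [0.7, -0.4, -3.4]
grip_width: 0.16
```

>>> {"op": "apply_moves", "data": {"moves": [0,0,0,0,0,0,0,0,0,0], "squeeze": 10.5}}

```text
time_s: 16.63
tool_pos: [0.463, -0.0257, 0.221]
orientation: [0.501, -0.499, 0.499, -0.501]
force: [-0.9, -0.1, -4.5]
grip_width: 0.158
```

```bash
python3 -c "
from h import *
avg(3);jarw()"
```

```text
T 0.102 Fz -3.87 pos [ 0.4629 -0.0257  0.2211] t 16.7833
side max 230 n>215 2 top max 208 n>220 0 []
```

>>> {"op": "apply_moves", "data": {"moves": [0.003,0,0,0,0,0,0,0,0,0,0,0,0,0,0], "squeeze": 9}}

```text
time_s: 17.13
tool_pos: [0.4632, -0.029, 0.2213]
orientation: [0.501, -0.499, 0.499, -0.501]
force: [-0.8, 0.2, -1.7]
grip_width: 0.157
```

```bash
python3 -c "
from h import *
avg(3);jarw()"
```

```text
T -0.025 Fz -2.66 pos [ 0.4632 -0.0288  0.2213] t 17.2833
side max 230 n>215 2 top max 244 n>220 26 [[15, 9], [15, 10], [16, 9], [16, 10], [23, 10], [24, 9]]
```

All the balls have rolled out: Fz fell from −4.0 to −2.6 N and white shows in the jar. The cup now hangs freely. I raise it and move it to the mat.

>>> {"op": "apply_moves", "data": {"moves": [0,-0.005,0,0,0,-0.0043,-0.015,0,0,0,-0.003,-0.015,0.005,0,0,-0.003,-0.005,0.01,0,0,0,0,0.012,0,0,0,0,0.012,0,0,0,0,0.008,0,0,0,0,0.003,0,0,0,0,0,0,0,0,0,0,0,0,0,0,0,0,0]}}

```text
time_s: 18.3
tool_pos: [0.5123, -0.0183, 0.2606]
orientation: [0.501, -0.5, 0.499, -0.5]
force: [-0.0, 0.4, -2.1]
grip_width: 0.159
```

```bash
python3 - <<'E'
from h import *
c=avg(5);rep();jarw()
# white balls near jar in top view
g=(c['img'].min(axis=2)>215)[210:265,325:385].astype(np.uint8)
n,l,s,ce=cv2.connectedComponentsWithStats(g)
print([(s[i][4],(ce[i]+[325,210]).round(0).tolist()) for i in range(1,n)])
E
```

```text
T -0.006 Fz -2.31 pos [ 0.5128 -0.0183  0.2612] t 18.55
t 18.55 [ 0.5128 -0.0183  0.2612] h 0.0026 f [-0.03  0.72 -0.12] T [-0.047  0.009 -0.013] w 14.15
side max 251 n>215 11 top max 244 n>220 65 [[13, 7], [13, 8], [13, 9], [14, 6], [14, 7], [14, 8]]
[(np.int32(30), [365.0, 231.0]), (np.int32(27), [368.0, 241.0]), (np.int32(26), [358.0, 248.0]), (np.int32(72), [331.0, 262.0]), (np.int32(158), [369.0, 262.0])]
```

>>> {"op": "apply_moves", "data": {"moves": [0,0.01,0,0,0,0,0.02,0,0,0,0,0.02,0,0,0,0,0.02,0,0,0,0,0.015,0,0,0,0,0.008,0,0,0,0,0.003,0,0,0,0,0,0,0,0]}}

```text
time_s: 19.32
tool_pos: [0.5124, -0.0182, 0.1643]
orientation: [0.501, -0.5, 0.499, -0.5]
force: [0.1, -0.4, -2.5]
grip_width: 0.159
```

>>> {"op": "apply_moves", "data": {"moves": [0,0.003,0,0,0,0,0.003,0,0,0,-0.003,0.002,0,0,0,-0.004,0,0,0,0], "squeeze": 6}}

```text
time_s: 19.65
tool_pos: [0.5131, -0.0113, 0.1572]
orientation: [0.501, -0.499, 0.5, -0.501]
force: [-0.2, -0.2, -2.9]
grip_width: 0.16
```

```bash
python3 -c "
from h import *
avg(3);rep()"
```

```text
T -0.037 Fz -2.5 pos [ 0.5132 -0.011   0.1574] t 19.8
t 19.8 [ 0.5132 -0.011   0.1574] h 0.0033 f [0.14 2.79 0.45] T [-0.061  0.123 -0.071] w 14.21
```

>>> {"op": "apply_moves", "data": {"moves": [0,0.002,0,0,0,0,0.002,0,0,0,0,0.001,0,0,0]}}

```text
time_s: 20.05
tool_pos: [0.5139, -0.0114, 0.1529]
orientation: [-0.5, 0.499, -0.5, 0.501]
force: [-0.9, 0.9, 9.4]
grip_width: 0.159
```

```bash
python3 -c "
from h import *
avg(2);rep()"
```

```text
T -0.029 Fz 4.61 pos [ 0.5139 -0.0115  0.1529] t 20.15
t 20.15 [ 0.5139 -0.0115  0.1529] h 0.0026 f [-0.54 -4.47 -0.36] T [-0.265 -0.029 -0.031] w 14.48
```

>>> {"op": "apply_moves", "data": {"moves": [-0.005,-0.001,0,0,0,-0.0075,-0.001,0,0,0,-0.0075,-0.0005,0,0,0,-0.0075,0,0,0,0,-0.0075,0,0,0,0,0,0,0,0,0]}}

```text
time_s: 20.65
tool_pos: [0.5129, 0.0255, 0.1547]
orientation: [-0.501, 0.499, -0.499, 0.501]
force: [0.4, 0.7, 0.2]
grip_width: 0.157
```

```bash
python3 - <<'E'
from h import *
avg(2);rep()
s=cam('side');w=cam('wrist')
im=np.zeros((600,800,3),np.uint8)
im[:,:400]=cv2.resize(s['img'][130:250,310:390],(400,600),interpolation=cv2.INTER_CUBIC)
im[:250,400:]=cv2.resize(w['img'],(400,250))
cv2.imwrite('pics/p12.png',im[:,:,::-1])
E
```

```text
T 0.058 Fz 0.63 pos [0.513  0.0245 0.1548] t 20.75
t 20.75 [0.513  0.0245 0.1548] h 0.0038 f [ 0.42 -1.12 -0.6 ] T [-0.19  -0.004  0.066] w 13.74
```

>>> {"op": "apply_moves", "data": {"moves": [-0.0075,0.0005,0,0,0,-0.0075,0.001,0,0,0,-0.0075,0.0016,0,0,0,-0.0075,0.002,0,0,0,0,0,0,0,0]}}

```text
time_s: 21.27
tool_pos: [0.5127, 0.0552, 0.1491]
orientation: [-0.501, 0.499, -0.499, 0.501]
force: [0.2, 0.5, -0.8]
grip_width: 0.161
```

```bash
python3 - <<'E'
from h import *
avg(3);rep()
E
```

```text
T 0.07 Fz -1.13 pos [0.5128 0.0541 0.1495] t 21.4167
t 21.4167 [0.5128 0.0541 0.1495] h 0.0033 f [0.06 0.78 0.35] T [-0.059 -0.027  0.061] w 13.89
```

>>> {"op": "apply_moves", "data": {"moves": [-0.0073,0.0023,0,0,0,-0.0073,0.0025,0,0,0,-0.007,0.003,0,0,0,-0.007,0.003,0,0,0,-0.0067,0.0036,0,0,0,-0.0067,0.0036,0,0,0,-0.0064,0.0041,0,0,0,-0.0064,0.0042,0,0,0,0,0,0,0,0]}}

```text
time_s: 22.17
tool_pos: [0.5123, 0.1098, 0.1224]
orientation: [0.501, -0.499, 0.499, -0.501]
force: [0.1, 0.1, 0.0]
grip_width: 0.157
```

```bash
python3 - <<'E'
from h import *
avg(3);rep()
s=cam('side');w=cam('wrist')
im=np.zeros((600,800,3),np.uint8)
im[:,:400]=cv2.resize(s['img'][150:300,300:400],(400,600),interpolation=cv2.INTER_CUBIC)
im[:250,400:]=cv2.resize(w['img'],(400,250))
cv2.imwrite('pics/p12.png',im[:,:,::-1])
E
```

```text
T 0.087 Fz -1.03 pos [0.5127 0.1088 0.1232] t 22.3167
t 22.3167 [0.5127 0.1088 0.1232] h 0.0029 f [-0.85  0.92 -0.12] T [-0.058 -0.002  0.122] w 14.1
```

I've used the picture allowance, so I go on by force and pixel measurements. The forces fit the cup pivoting upright on its foot end.

>>> {"op": "apply_moves", "data": {"moves": [-0.006,0.0047,0,0,0,-0.006,0.0048,0,0,0,-0.0056,0.0052,0,0,0,-0.0055,0.0052,0,0,0,-0.0051,0.0057,0,0,0,-0.0051,0.0057,0,0,0,-0.0046,0.0061,0,0,0,-0.0046,0.0061,0,0,0,-0.004,0.0064,0,0,0,-0.004,0.0065,0,0,0,0,0,0,0,0]}}

```text
time_s: 23.33
tool_pos: [0.512, 0.1598, 0.0655]
orientation: [0.501, -0.5, 0.499, -0.5]
force: [1.1, -0.3, -0.0]
grip_width: 0.162
```

```bash
python3 - <<'E'
from h import *
avg(3);rep()
E
```

```text
T 0.007 Fz -0.52 pos [0.5126 0.1591 0.0668] t 23.4833
t 23.4833 [0.5126 0.1591 0.0668] h 0.0027 f [ 0.06 -0.14 -0.31] T [-0.079  0.008  0.01 ] w 13.87
```

>>> {"op": "apply_moves", "data": {"moves": [-0.0035,0.0067,0,0,0,-0.0034,0.0068,0,0,0,-0.003,0.0065,0,0,0,0,0,0,0,0]}}

```text
time_s: 23.82
tool_pos: [0.513, 0.1699, 0.0461]
orientation: [-0.5, 0.499, -0.499, 0.501]
force: [1.5, 2.6, 2.4]
grip_width: 0.159
```

```bash
python3 - <<'E'
from h import *
avg(3);rep()
t=cam('top')['img'];s=cam('side')
cv2.imwrite('pics/n1.png',t[:,:,::-1])
# where the rim should show if the cup stands level
o=env.observe();p=o['tool_pos']+[-.009,-.118,0]
print('rim centre expected top',proj(cam('top'),[p[0],p[1],.073]),'side',proj(s,[p[0],p[1],.073]))
E
```

```text
T 0.399 Fz 2.8 pos [0.5129 0.1691 0.0469] t 23.9667
t 23.9667 [0.5129 0.1691 0.0469] h 0.0031 f [-2.05 -2.97 -0.12] T [ 0.111 -0.03   0.38 ] w 13.61
rim centre expected top [298.29394654 221.30445645] side [340.45525617 207.90166016]
```

The torque doesn't match a flat stance, so I check the cup's place numerically in the image.

```bash
cat >> h.py <<'E'
def asc(img,r0,r1,c0,c1,st=1):
    g=cv2.cvtColor(img,cv2.COLOR_RGB2GRAY)[r0:r1:st,c0:c1:st]
    for i,r in enumerate(g): print('%3d '%(r0+i*st)+''.join(' .:-=+*#%@'[min(9,v*10//256)] for v in r))
E
python3 - <<'E'
from h import *
t=cam('top');s=cam('side');print('top c265-345');asc(t['img'],196,250,255,345)
print('side c300-400');asc(s['img'],150,262,290,400,1)
E
```

```text
top c265-345h.py:56: RuntimeWarning: overflow encountered in scalar multiply
  for i,r in enumerate(g): print('%3d '%(r0+i*st)+''.join(' .:-=+*#%@'[min(9,v*10//256)] for v in r))
Traceback (most recent call last):
  File "h.py", line 56, in asc
    for i,r in enumerate(g): print('%3d '%(r0+i*st)+''.join(' .:-=+*#%@'[min(9,v*10//256)] for v in r))
                                                    ~~~~~~~^^^^^^^^^^^^^^^^^^^^^^^^^^^^^^^^^^^^^^^^^^^
  File "h.py", line 56, in <genexpr>
    for i,r in enumerate(g): print('%3d '%(r0+i*st)+''.join(' .:-=+*#%@'[min(9,v*10//256)] for v in r))
                                                                               ~~~~^^~~~
OverflowError: Python integer 256 out of bounds for uint8
```

```bash
sed -i "s/min(9,v\*10/min(9,int(v)*10/" h.py
python3 - <<'E'
from h import *
t=cam('top');s=cam('side');print('top c255-345');asc(t['img'],196,250,255,345)
print('side c290-400');asc(s['img'],150,262,290,400,1)
E
```

```text
top c255-345
196 -----::::::--::................................................................-+*#*+-:...
197 ------:::::--::...............................................................:-*%%%*=:...
198 ==---::::::--::..................:::::::::....................................:=*%%%#+:...
199 ==---::::::---:...............::--=======--::.................................:=*%%%*=:...
200 ==---::::::---:.............:--=++*******++=--:................................-+##*=-....
201 ===---::::::--:...........:-=++**#######****+=-::..............................:-=+=-:....
202 ===---::::::--::........::-=+*###########****++=-:::............................::-:......
203 ===---:-::::--::.......:-=+*############*******++=------------::..........................
204 ====--::::::---:......:-=**#############*********++===========-:..........................
205 +===--:::::::--:......-=*###############***********+++++++++++=-:.........................
206 ++==---::::::--::....:=*###############*************++++++++++=-:.........................
207 ++==--:::::::--::...:=+###############
[... 16236 characters left out ...]
@@@@@@@@@@
256 %%%%%###*******#%%%%=    .............................:-------======+==+====+*****=-==*+.......:@@@@@@@@@@@@@@
257 ###***++++====++*##%+    :..........................:-------====++++++************+--+**:......:%@@@@@@@@@@@@@
258 +++============+++***   ..........................---=--=====+++*******************++***+.......:@@@@@@@@@@@@@
259 +==++===========++++*.. :.......................--=+=++++++++****************************:......:%@@@@@@@@@@@@
260 +=+=+============++++::......................:-=+++++************************************+:......:@@@@@@@@@@@@
261 ==================+++-.................::---=++*******************************************-......:@@@@@@@@@@@@
```

The top pixels show the rim as a full circle, centre about (290.5,218.5), radius about 19 px. So the cup stands level on the mat, about 2 cm toward +y of plan, because the grip slid along the handle. I release it, then measure and regrip.

>>> {"op": "apply_moves", "data": {"moves": [0,-0.002,0,0,0,0,0,0,0,0.1,0,0,0,0,0.3,0,0,0,0,0.45,0,0,0,0,0.45,0,0,0,0,0.45]}}

```text
time_s: 24.82
tool_pos: [0.5121, 0.1687, 0.0486]
orientation: [0.501, -0.499, 0.499, -0.5]
force: [-0.2, -0.6, -0.5]
grip_width: 0.421
```

```bash
cat >> h.py <<'E'
def rim():
    t=cam('top');g=cv2.cvtColor(t['img'],cv2.COLOR_RGB2GRAY)
    G=cv2.resize(g[185:265,240:340],None,fx=6,fy=6,interpolation=cv2.INTER_CUBIC)
    C=cv2.HoughCircles(cv2.GaussianBlur(G,(9,9),2),cv2.HOUGH_GRADIENT,1.5,20,param1=80,param2=25,minRadius=100,maxRadius=135)
    if C is not None:
        for x,y,r in C[0][:4]:
            u,v=(x+.5)/6-.5+240,(y+.5)/6-.5+185;print('circle',u.round(1),v.round(1),'r',(r/6).round(1),px2(t,u,v,.073).round(4))
    return t
E
python3 - <<'E'
from h import *
rep();avg(2);t=rim()
s=cam('side');asc(s['img'],190,262,305,380,1)
for p in ([.5,.05,.073],[.5,.0745,.073]): print(proj(s,p))
E
```

```text
t 24.8167 [0.5121 0.1687 0.0486] h 0.0027 f [ 0.57  0.52 -0.19] T [-0.062 -0.056 -0.125] w 37.03
T -0.032 Fz 0.27 pos [0.5123 0.1688 0.0487] t 24.9167
circle 294.7 219.0 r 19.6 [0.5114 0.0623 0.073 ]
190 .....     :==..............::   .. ..------==--=::. ....--.* .-@@@@@@@@@@@@
191 .....     :................:-:.  ....   ....:........  :--:= .=@@@@@@@@@@@@
192 .....     :................:--:.   .....     . ... . .:---:: .*@@@@@@@@@@@@
193 .....     :................:---:..       ....       .:-----. .#@@@@@@@@@@@@
194 .....     :................:-----:..             ...:------. :%@@@@@@@@@@@@
195 .....     :................:------:..... .    .....::::::::. :@@@@@%%%@@@@@
196 .....     :.................------:......................::..:%%%%%..:%@@@@
197 .....     ..................:-----:...........................::::-:::-%@@@
198 .....   ..:..::::............:----.......:.:::::............::::::=-::::@@@
199 ........::::-:::::............:---...::::::::::::....:....:::::::::::::-@@@
200 ........::::=-::::::::.:::::::::::::.-:::::::::::.............::::::::--%@@
201 .........:::::::
[... 4215 characters left out ...]
....
254 %%*#*     .......................................................::---=:...
255 %%%%%:    ..................................::::------:::::::-===++++=+=:..
256 #%%%%=    ..............................:------======+=======+*****=-==*+..
257 +*##%+    :..........................:---========++++++************+--+**:.
258 +++***   ..........................---=====++++++*******************++***=.
259 =++++*.. ........................--==+++++++******************************:
260 =+++++:.......................:-=+++++************************************+
261 ==++++-.................::---=++*******************************************
[341.67265848 207.67476379]
[342.74723232 212.17218181]
```

The cup now stands flat, with the rim circle (r 19.6 px) at (0.511,0.062), about 1 cm off the mat's centre. I regrip the handle and measure again.

>>> {"op": "apply_moves", "data": {"moves": [0,0.0025,0,0,0.42,0,0.0025,0,0,0.42,0,0,0,0,0.15,0,0,0,0,0,0,0,0,0,0,0,0,0,0,0,0,0,0,0,0,0,0,0,0,0], "squeeze": 55}}

```text
time_s: 25.68
tool_pos: [0.5124, 0.1689, 0.0438]
orientation: [0.501, -0.499, 0.499, -0.501]
force: [-0.2, 0.1, -0.5]
grip_width: 0.159
```

>>> {"op": "apply_moves", "data": {"moves": [0,-0.002,0,0,0,0,-0.002,0,0,0,0,-0.002,0,0,0,0,0,0,0,0]}}

```text
time_s: 26.02
tool_pos: [0.5128, 0.169, 0.0503]
orientation: [-0.5, 0.499, -0.499, 0.501]
force: [1.1, 0.3, -2.0]
grip_width: 0.155
```

```bash
python3 - <<'E'
from h import *
rep();avg(3);rim();rim()
E
```

```text
t 26.0167 [0.5128 0.169  0.0503] h 0.0027 f [-0.25  1.99  1.13] T [-0.055 -0.004  0.179] w 13.62
T 0.207 Fz -2.57 pos [0.5125 0.1689 0.0499] t 26.1667
circle 294.7 218.7 r 19.6 [0.5122 0.0623 0.073 ]
circle 295.7 219.7 r 20.8 [0.509  0.0591 0.073 ]
circle 294.2 216.7 r 17.9 [0.5185 0.0639 0.073 ]
```

>>> {"op": "apply_moves", "data": {"moves": [0.0036,0,-0.0009,0,0,0.0036,0,-0.0009,0,0,0.0036,0,-0.0009,0,0,0,0,0,0,0,0,0.002,0,0,0,0,0.002,0,0,0,0,0.0015,0,0,0,0,0,0,0,0]}}

```text
time_s: 26.93
tool_pos: [0.5099, 0.1581, 0.0441]
orientation: [0.501, -0.499, 0.499, -0.501]
force: [0.1, 0.0, -0.9]
grip_width: 0.154
```

```bash
python3 - <<'E'
from h import *
rep();avg(3);rim();rim()
E
```

```text
t 26.9333 [0.5099 0.1581 0.0441] h 0.0029 f [-0.04  0.92  0.06] T [-0.107 -0.028 -0.125] w 13.58
T 0.002 Fz -1.39 pos [0.5099 0.1581 0.0443] t 27.0833
circle 298.2 219.0 r 19.0 [0.5114 0.0513 0.073 ]
circle 298.7 220.5 r 20.3 [0.5066 0.0497 0.073 ]
circle 298.0 217.2 r 17.4 [0.5169 0.0521 0.073 ]
```

>>> {"op": "apply_moves", "data": {"moves": [0,0,0,0,0.1,0,0,0,0,0.3,0,0,0,0,0.5,0,0,0,0,0.5,0,0,0,0,0.5,0,-0.005,0,0,0.5,0,-0.02,0,0,0.5,0,-0.03,0,0,0.5,0,-0.035,0,0,0.5,0,-0.035,0,0,0.5,-0.03,-0.02,0,0,0.5,-0.04,0,0,0,0.5,-0.04,0,0,0,0.5,-0.04,0,0,0,0.5,-0.04,0,0,0,0.5,-0.03,0,0,0,0.5,0,0,0,0,0.5]}}

```text
time_s: 28.6
tool_pos: [0.5091, 0.3839, 0.1899]
orientation: [-0.5, 0.499, -0.498, 0.503]
force: [0.8, 0.1, 1.3]
grip_width: 0.503
```

```bash
python3 - <<'E'
from h import *
import pickle
rep();rim();t=rim();s=cam('side')
d0=pickle.load(open('d0.pkl','rb'))
print('cup/mat top');asc(t['img'],194,248,262,325)
print('jar top');asc(t['img'],214,260,335,382)
print('jar side');asc(s['img'],165,212,325,370)
for n,c,R in(('jar',(195,265,325,395),(15.5,20)),):
    for im in (d0['top']['img'],t['img']):
        g=cv2.resize(cv2.cvtColor(im,cv2.COLOR_RGB2GRAY)[c[0]:c[1],c[2]:c[3]],None,fx=6,fy=6,interpolation=cv2.INTER_CUBIC)
        C=cv2.HoughCircles(cv2.GaussianBlur(g,(9,9),2),cv2.HOUGH_GRADIENT,1.5,200,param1=80,param2=20,minRadius=105,maxRadius=125);print(n,C[0][0]/6+[c[2],c[0],0])
# bystanders: pixel difference against the start
for n,r in (('beaker',(150,185,285,315)),('hdpe',(205,240,415,450)),('gel/other',(175,200,425,455))):
    a,b,e,f=r;print(n,np.abs(d0['top']['img'][a:b,e:f].astype(int)-t['img'][a:b,e:f]).mean().round(2))
E
```

```text
t 28.6 [0.5091 0.3839 0.1899] h 0.0065 f [-0.1  -1.32  0.8 ] T [ 0.041  0.013 -0.022] w 44.26
circle 298.2 220.5 r 20.5 [0.5066 0.0513 0.073 ]
circle 298.2 217.0 r 17.1 [0.5177 0.0513 0.073 ]
circle 298.5 219.5 r 19.4 [0.5098 0.0505 0.073 ]
circle 261.5 239.7 r 17.5 [0.4465 0.166  0.073 ]
cup/mat top
194 ...............................................................
195 ...............................................................
196 ...............................................................
197 ...............................................................
198 ...............................................................
199 ..................................::::::.......................
200 ..............................:::--====--:::...................
201 .....................::::::::--==++****++==-::.................
202 ....................:-------=++***#####****+=--::..............
203 ....................-=====++**##########*****+==-------::......
204 ....................-=+++***##############*****+++=====-:......
205 ....................-=++**###############*****
[... 7044 characters left out ...]
:::::.................:::::...........
201 -:::::::::::.................:::::...........
202 ::::::::::::.............::..::::.....:......
203 :::::::::::::--.........:-+=:.::::...:-......
204 ::::::::::::-++::::::::::-++-.::::...:-......
205 ::::::::::::-++-::::::::::---.::::...........
206 :::::::::::::+==::::::::::-==..:::...........
207 :-:::::::::::++=:::::::::::-=:::::...........
208 :-:::::::::::---::::::::::::-::::::.:........
209 ::::::::::::::::::::::::::::::::::...........
210 ::::--:::::::::..................... ........
211 ::::-=:::::::................................
jar [359.125 236.875  18.75 ]
jar [358.625      236.625       18.44999886]
beaker 0.49
hdpe 0.54
gel/other 0.49
```

The last check shows five separate balls in the jar, at top (356,227), (365,230), (352,235), (368,241) and (359,248). The jar is unmoved within about half a pixel. The cup is upright on the mat, and the bystander regions are unchanged. Handing in.

```bash
python3 -c "
from h import *
print(order.close_job())"
```

```text
the job is handed in; nothing more can be done
None
```

The cup stands empty and upright on the larger grey mat, and all five balls are in the open grinding jar. I handed the job in at about 29 s.

I turned the cup to its stop, eased it off the pins and lifted it out level with all five balls. The tool could not be tilted, so I poured by easing the grip until the bowl drooped over the jar. I then rocked the cup upright on its foot, regripped it, centred it on the mat and let go.

**Last checks:**
- **Balls:** five separate balls show in the jar in the top view.
- **Jar:** moved by about half a pixel (1–2 mm), which is within measuring noise.
- **Cup:** about 1–2 mm from the mat's centre, after correcting a top-camera offset of about 5 mm seen earlier. Its rim shows as a full, level circle.
- **Bystanders:** of the three spots I compared with the start, the beaker and the white jar's place were unchanged. I did not separately identify the gel jar.
- **Robot:** clear of everything at the end.

**What did not go to plan:**
- **Stop pins:** I pushed past first contact to about 30 N at the wrist, well over the suggested 6 N, before backing off.
- **Overshoot:** one extra move carried the held cup about 8 cm too far in free air. Nothing was touched and no balls were lost.
- **Setting upright:** the handle slid in the grip, so the first stand was slightly tilted and off-centre. I mended this with the regrip.
- **Pictures:** I used all 12, more than the 8 planned. The final checks were therefore pixel measurements, not viewed images.

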